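# Fit the backing panels into their picture frames

## Task

Four small picture frames lie face down on the framer's bench. Fit each plywood backing panel, grip strip upward, into the frame of its own shape and size, so that it lies flat and fully down on the lip inside; set the panels down rather than dropping them, leave the frames about where they lie, and leave the glue bottle and the sander alone.

Things in the scene. Friction and masses are not known exactly. Their poses are not given: they have to be found in the camera images.
- panel_large: Loose backing panel of pale plywood, square, 84 x 84 mm, 6 mm thick, about 0.07 kg, lying flat. On its middle stands a brown wooden grip strip, 48 mm long (along x), 20 mm wide (along y), 34 mm tall, its top 40 mm above the panel's underside: pinch it across its width, along y. Origin: centre of the panel's underside; z up, x along the strip.
- panel_small: Loose backing panel of pale plywood, small square, 56 x 56 mm, 6 mm thick, about 0.07 kg, lying flat. On its middle stands a brown wooden grip strip, 48 mm long (along x), 20 mm wide (along y), 34 mm tall, its top 40 mm above the panel's underside: pinch it across its width, along y. Origin: centre of the panel's underside; z up, x along the strip.
- panel_long: Loose backing panel of pale plywood, oblong, 100 mm (along its x) x 52 mm (along its y), 6 mm thick, about 0.07 kg, lying flat. On its middle stands a brown wooden grip strip, 48 mm long (along x), 20 mm wide (along y), 34 mm tall, its top 40 mm above the panel's underside: pinch it across its width, along y. Origin: centre of the panel's underside; z up, x along the strip.
- panel_round: Loose backing panel of pale plywood, round, 80 mm diameter, 6 mm thick, about 0.07 kg, lying flat. On its middle stands a brown wooden grip strip, 48 mm long (along x), 20 mm wide (along y), 34 mm tall, its top 40 mm above the panel's underside: pinch it across its width, along y. Origin: centre of the panel's underside; z up, x along the strip.
- frame_large: Loose dark wooden picture frame lying flat, 0.2 kg: square pocket 96 x 96 mm, outside 120 x 120 mm, moulding 18 mm tall. At the bottom a lip 6 mm tall reaches 12 mm inward all round; the matching panel lies on it, 6 mm of play each side, its underside 6 mm above the bench. Origin: centre of its underside; z up, x and y along its sides.
- frame_small: Loose dark wooden picture frame lying flat, 0.2 kg: small square pocket 68 x 68 mm, outside 92 x 92 mm, moulding 18 mm tall. At the bottom a lip 6 mm tall reaches 12 mm inward all round; the matching panel lies on it, 6 mm of play each side, its underside 6 mm above the bench. Origin: centre of its underside; z up, x and y along its sides.
- frame_long: Loose dark wooden picture frame lying flat, 0.2 kg: oblong pocket 112 mm (along its x) x 64 mm (along its y), outside 136 x 88 mm, moulding 18 mm tall. At the bottom a lip 6 mm tall reaches 12 mm inward all round; the matching panel lies on it, 6 mm of play each side, its underside 6 mm above the bench. Origin: centre of its underside; z up, x and y along its sides.
- frame_round: Loose dark wooden picture frame lying flat, 0.2 kg: round pocket 92 mm diameter, outside 116 mm diameter, moulding 18 mm tall. At the bottom a lip 6 mm tall reaches 12 mm inward all round; the matching panel lies on it, 6 mm of play each side, its underside 6 mm above the bench. Origin: centre of its underside; z up, x and y along its sides.
- glue_bottle: Bystander: white glue bottle with an orange cap, 54 mm diameter, 100 mm tall, standing beyond the frames. Origin: centre of its base. Leave it alone.
- sander: Bystander: green and black hand sander standing on its round pad of 116 mm diameter, 84 mm tall, its handle 108 mm out along its y, beyond the frames. Origin: centre of its base. Leave it alone.

How it is judged (in metres and radians):
At the end, for the whole second after the job is handed in: Each panel lies in its own frame, centres within 10 mm, its underside 3 to 9 mm above the frame's (on the lip), strip up, tilt under 0.06 rad; frames flat on the bench (tilt under 0.04 rad, lifted under 4 mm); panels and frames at rest (under 20 mm/s), panels released (horizontal distance between panel_large and frame_large below 0.01 m and z of panel_large in the frame of frame_large between 0.003 and 0.009 m and angle between each of panel_large, panel_small, panel_long, panel_round's own z axis and vertical below 0.06 rad and angle between each of frame_large, frame_small, frame_long, frame_round's own z axis and vertical below 0.04 rad and height (world z) of each of frame_large, frame_small, frame_long, frame_round below 0.004 m and linear speed of each of panel_large, frame_large, panel_small, frame_small, panel_long, frame_long, panel_round, frame_round below 0.02 m/s and contact force between the fingers and panel_large below 0.1 N and horizontal distance between panel_small and frame_small below 0.01 m and z of panel_small in the frame of frame_small between 0.003 and 0.009 m and contact force between the fingers and panel_small below 0.1 N and horizontal distance between panel_long and frame_long below 0.01 m and z of panel_long in the frame of frame_long between 0.003 and 0.009 m and contact force between the fingers and panel_long below 0.1 N and horizontal distance between panel_round and frame_round below 0.01 m and z of panel_round in the frame of frame_round between 0.003 and 0.009 m and contact force between the fingers and panel_round below 0.1 N); the robot touches nothing.
It fails at once if a panel is dropped (falls free from more than about 18 mm) ((linear speed of panel_large above 0.6 m/s and contact force between the fingers and panel_large below 0.05 N) or (linear speed of panel_small above 0.6 m/s and contact force between the fingers and panel_small below 0.05 N) or (linear speed of panel_long above 0.6 m/s and contact force between the fingers and panel_long below 0.05 N) or (linear speed of panel_round above 0.6 m/s and contact force between the fingers and panel_round below 0.05 N)).
It fails at once if a frame is shoved more than 40 mm from where it lay (distance of any of frame_large, frame_small, frame_long, frame_round from where it was at the start of the episode above 0.04 m).
It fails at once if the glue bottle is moved more than 25 mm or tipped (distance of glue_bottle from where it was at the start of the episode above 0.025 m or angle between glue_bottle's own z axis and vertical above 0.3 rad).
It fails at once if the sander is moved more than 25 mm or tipped (distance of sander from where it was at the start of the episode above 0.025 m or angle between sander's own z axis and vertical above 0.3 rad).
It also fails if it takes over 102 s, if anything falls off the work surface, if the arm or the gripper's body presses on something with over 40 N, if the wrist force passes 120 N, or if a joint passes its speed limit or range.

## Robot

A 7-joint arm with a two-finger parallel gripper is mounted at the origin on the work surface. World frame = base frame: x ahead of the robot, y to its left, z up, the work surface at z = 0. Lengths are in mm, angles in rad, forces in N, time in s.
With the tool pointing down it reaches from about 400 to 875 mm from the base axis. Payload 4.4 kg.
Tool frame: the origin (TCP) lies midway between the tips of the shut fingers; the grasp point (between the pads) lies 19 mm behind it; z points along the fingers, y is the line along which they close (so a half turn about z gives the same grasp; the last joint's range is limited). The gripper opens to 85 mm and grips with 20 to 120 N. Pads are 22 mm wide; open, the fingers measure 114 mm over their backs; the gripper's body (76 mm by 85 mm) begins 54 mm behind the grasp point. The pads swing forward as they close: fully open they stand 13 mm farther back than shut.
Start: joints at [-1.175, 0.628, 0.038, 1.517, -0.027, 0.996, -0.02], TCP at [289.594, 581.939, 231.313] pointing down, gripper open.
Joint ranges: [-3.06, 3.06], [-0.37, 2.12], [-1.25, 1.32], [0.18, 2.47], [-1.1, 4.24], [0.23, 1.98], [-2.94, 2.94]. Speed limits (rad/s): [2.57, 2.57, 3.14, 3.14, 3.14, 3.14, 3.14].

## Interface

Orientations are given as [roll, pitch, yaw] about the fixed x, y, z axes, in that order (R = Rz(yaw) Ry(pitch) Rx(roll)).
In Python, from cell import readout, optics, order gives the robot as it stands.
- The arm moves only by the shell command python3 -m jog 'ROWS'. ROWS is a JSON object of lists of equal length, an entry for each row: "claw": the opening, from 0 (shut) to 1 (fully open); "xyz": the shift along the tool's x, y, z each as a share of 0.1 m, from -1 to 1, a list of three; "twist": the turn, a rotation vector about the tool's x, y, z each as a share of 180 degrees, from -1 to 1, a list of three. A call has 1 to 12 rows; each row shifts and turns the commanded pose from where the row before left it, along the tool's axes as they then stand; what a row does not reach is not made up. A row lasts 1/8 s, in which the tool goes at most 62.5 mm and 10.7 degrees, less where a joint would pass 70% of its speed; a pose out of reach is approached as far as the arm can. A call with a number of a shift or a turn outside -1 to 1 is refused whole. A call with a gripper value outside its range is refused whole. The fingers move at their own pace and stop on an object; the grip force is fixed at half the most. Time passes only in rows, so rows that do not move let the fingers close. It gives the time, the measured TCP pose, the force, the opening and the grip force at its end, in the units of the state.
- readout.read_state(): the state, without advancing time (a new reading comes with each control period).
- optics.get_image(name): name is "side" or "top"; returns a dict with "color" (420x560x3 uint8, red, green, blue), "fovy" (degrees; the focal length in pixels is half the picture's height over the tangent of half this angle, whatever the lens; pixels are square), "cx", "cy" (the principal point, pixels), "k1" (the pictures are not rectified: a ray, as slopes to the right and down, at radius r is drawn at 1 + k1 r^2 times it, then the intrinsics apply), "view" (4x4, takes a point from world to camera coordinates). Camera axes: x right, y up, looking along -z (the intrinsics and any distortion apply to the point x, -y, -z); pixel columns grow to the right and rows downward; lengths in mm; the calibration is good to about 2 mm. A picture is of the moment at which its call begins. There is no depth.
- order.finish_job(): hands the job in; it is judged then, once.
Trained networks look in the newest picture that a camera, given by its name, has taken for a name from the list of things; names that differ only in an ending like _2 or _b are one class to them, and where a whole thing is asked for, a point or a joint stands for the part that bears it (a point fixed in the world has none). Each returns a list of dicts, best first, with "score" (0 to 1); they miss things now and then, are a little off and sometimes report something else, mostly with a low value. They report only what shows in the picture. A call takes as long as a camera call.
- optics.boxes_of(camera, label): "rect" ([left, top, width, height] in pixels, round what is visible of it).
The state is a dict: "clock": time; "qpos": joint angles; "qd": joint speeds; "tau": joint torques, N m; "eef_pos": TCP position; "tool_rot": TCP orientation; "force": force on the tool from outside, world axes, zero at the start; "torque": the same for the moment, N m; "width": finger opening in mm; "gripper_force": force on a finger pad.
Only numpy, scipy, OpenCV 4.12 (cv2) and the standard library are available. Lean on these libraries where they do the work, as an engineer would, in place of code of your own. Each camera call takes 0.05 s, during which the arm holds its last target. There are 200 camera calls.

## Working session

There is one attempt and no reset: what is moved stays moved. The work goes in short steps, Python scripts to look and compute and a shell command to move; the robot and the scene stay as the last step left them, time stands still between calls to the robot, and variables do not carry over. Pictures are saved under pics/ and viewed, at most 14 in all, crops included, and the job is handed in when it is done.

```bash
mkdir -p pics; ls
python3 - <<'E'
from cell import readout, optics
import cv2
print(readout.read_state())
for n in("top","side"):
    d=optics.get_image(n); cv2.imwrite(f"pics/{n}0.png",d["color"][:,:,::-1])
    print(n,{k:d[k] for k in d if k!="color"})
    for l in ["panel_large","panel_small","panel_long","panel_round","frame_large","frame_small","frame_long","frame_round","glue_bottle","sander"]:
        print(l,[( [round(float(x)) for x in b["rect"]],round(b["score"],2)) for b in optics.boxes_of(n,l)[:3]])
E
```

```text
pics
{'clock': 0.0, 'qpos': array([-1.17480329,  0.62932288,  0.03843908,  1.51838314, -0.02700814,
        0.99629685, -0.01999036]), 'qd': array([ 2.32334277e-04, -1.41066959e-03, -5.21649779e-05, -1.56761072e-03,
       -1.65372984e-04, -2.54166473e-05, -1.81734869e-03]), 'tau': array([-8.95771209e-04, -5.63420713e+01,  1.22574862e+00, -1.93444473e+01,
        1.09069532e-02,  1.06930602e-02,  1.95927976e-05]), 'eef_pos': array([289.29968686, 581.36552826, 230.39925878]), 'tool_rot': array([-3.13970032e+00,  1.55862741e-05,  2.67980683e+00]), 'force': array([ 0.60481011,  0.60244139, -0.73310238]), 'torque': array([ 0.00865394, -0.04767945, -0.01162796]), 'gripper_force': 0.0, 'width': 85.32107991924603}
top {'fovy': 46.81691231864579, 'cx': 284.6792839672571, 'cy': 209.53169915628612, 'k1': -0.1277108705523971, 'view': array([[-2.19366646e-02, -9.99657843e-01, -1.42470914e-02,
         1.82917153e+01],
       [ 9.90626497e-01, -2.36558612e-02,  1.34534548e-01,
        -5.80711447e+02],
       [-1.34825543e-01, -1.11623070e-02,  9.90806478e-01,
        -1.40182253e+03],
       [ 0
[... 810 characters left out ...]
1593020e+02],
       [ 2.18799862e-01,  5.93140462e-01,  7.74797401e-01,
        -1.46362741e+02],
       [-2.96812129e-01, -7.15953880e-01,  6.31911862e-01,
        -1.03987089e+03],
       [ 0.00000000e+00,  0.00000000e+00,  0.00000000e+00,
         1.00000000e+00]])}
panel_large [([252, 151, 37, 20], 0.7)]
panel_small [([214, 205, 32, 27], 0.78)]
panel_long [([200, 125, 32, 21], 0.91)]
panel_round [([228, 285, 36, 35], 0.66)]
frame_large [([278, 186, 55, 35], 0.92), ([162, 165, 53, 23], 0.48)]
frame_small [([296, 332, 68, 60], 0.94)]
frame_long [([163, 166, 50, 25], 0.56)]
frame_round [([324, 250, 56, 48], 0.66)]
glue_bottle [([370, 196, 25, 38], 0.59)]
sander [([315, 132, 38, 47], 0.77)]
```

```bash
cat > h.py <<'E'
import numpy as np, cv2
from cell import readout, optics
def project(d,P):
    P=np.atleast_2d(P).astype(float); V=d["view"]; c=P@V[:3,:3].T+V[:3,3]
    x,y=c[:,0]/-c[:,2],-c[:,1]/-c[:,2]; s=1+d["k1"]*(x*x+y*y)
    f=d["color"].shape[0]/2/np.tan(np.radians(d["fovy"])/2)
    return np.c_[d["cx"]+f*x*s,d["cy"]+f*y*s]
# rectified plan view at height z: pixel(col,row) -> y=Y0-col*r, x=X1-row*r
def plan(d,z,x0,x1,y0,y1,r=1.0):
    xs=np.arange(x1,x0,-r); ys=np.arange(y1,y0,-r)
    Y,X=np.meshgrid(ys,xs); uv=project(d,np.c_[X.ravel(),Y.ravel(),np.full(X.size,z)]).astype(np.float32)
    m=uv.reshape(X.shape+(2,))
    return cv2.remap(d["color"],m[...,0],m[...,1],cv2.INTER_CUBIC)[:,:,::-1].copy()
E
python3 - <<'E'
from h import *
d=optics.get_image("top")
im=plan(d,10,320,860,-440,440,1.1)
for x in range(350,860,50): cv2.putText(im,str(x),(0,int((860-x)/1.1)),0,.35,(0,0,255)); cv2.line(im,(0,int((860-x)/1.1)),(800,int((860-x)/1.1)),(0,0,255) if x%100==0 else (0,160,160),1) if x%100==0 else 0
for y in range(-400,440,100): cv2.putText(im,str(y),(int((440-y)/1.1),10),0,.35,(0,0,255)); cv2.line(im,(int((440-y)/1.1),0),(int((440-y)/1.1),480),(0,0,255),1)
print(im.shape)
cv2.imwrite("pics/plan0.png",im)
s=optics.get_image("side")["color"][100:420,130:430,::-1]
cv2.imwrite("pics/side0c.png",cv2.resize(s,None,fx=1.87,fy=1.87,interpolation=cv2.INTER_CUBIC))
E
```

```text
(491, 800, 3)
```

View pics/plan0.png

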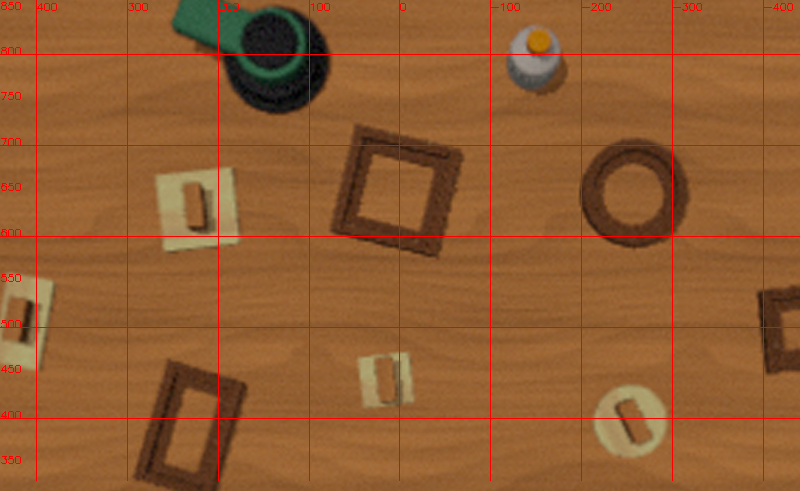

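View pics/side0c.png

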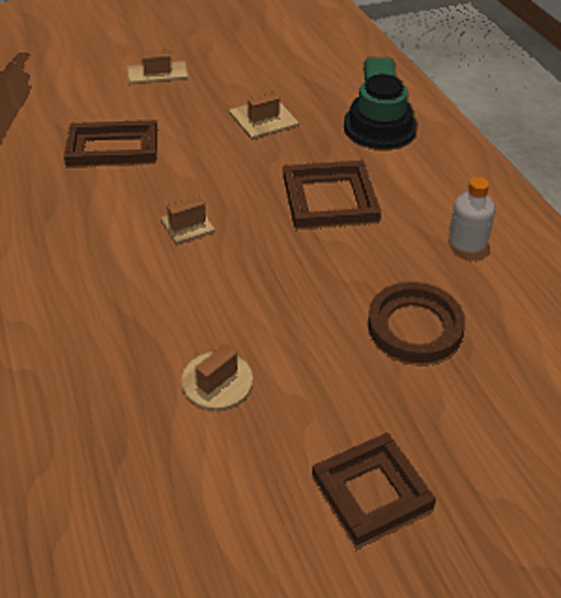

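```bash
cat > fit.py <<'E'
from h import *
from scipy.optimize import minimize
S=4
def boxp(a,b,z0,z1): return np.array([[x,y,z] for x in(-a,a) for y in(-b,b) for z in(z0,z1)])
t=np.linspace(0,2*np.pi,48,endpoint=False)
def disc(r,z0,z1): return np.array([[r*np.cos(q),r*np.sin(q),z] for q in t for z in(z0,z1)])
M={"panel_large":boxp(42,42,0,6),"panel_small":boxp(28,28,0,6),"panel_long":boxp(50,26,0,6),"panel_round":disc(40,0,6),
"frame_large":boxp(60,60,0,18),"frame_small":boxp(46,46,0,18),"frame_long":boxp(68,44,0,18),"frame_round":disc(58,0,18),"strip":boxp(24,10,6,40)}
def place(p,P):
    c,s=np.cos(p[2]),np.sin(p[2]); return P@np.array([[c,s,0],[-s,c,0],[0,0,1]])+[p[0],p[1],0]
def hull(uv): return cv2.convexHull(uv.astype(np.float32))[:,0]
def masks(d):
    h=cv2.cvtColor(cv2.resize(d["color"],None,fx=S,fy=S,interpolation=cv2.INTER_CUBIC),cv2.COLOR_RGB2HSV).astype(int)
    return h
def maskhull(d,name,p0,z0=0):
    """hull (raw pixels) of the pixels of the thing near its guessed place"""
    h=masks(d); P=place(p0,M[name]); P[:,2]+=z0
    roi=np.zeros(h.shape[:2],np.uint8); q=hull(project(d,P)); c=q.mean(0); q=c+(q-c)*1.35
    cv2.fillConvexPoly(roi,((q+.5)*S-.5).round().astype(np.int32),255)
    m=((h[...,1]<125)&(h[...,2]>120)) if name[:5]=="panel" else (h[...,2]<105)
    m=(m&(roi>0)).astype(np.uint8); m=cv2.morphologyEx(m,cv2.MORPH_OPEN,np.ones((5,5)))
    n,l,st,_=cv2.connectedComponentsWithStats(m)
    pts=[np.argwhere(l==i)[:,::-1] for i in range(1,n) if st[i,4]>150]
    return hull((np.vstack(pts)+.5)/S-.5)
def iou(a,b):
    try: i=cv2.intersectConvexConvex(a.astype(np.float32),b.astype(np.float32))[0]
    except cv2.error: return 0
    return i/(cv2.contourArea(a.astype(np.float32))+cv2.contourArea(b.astype(np.float32))-i)
def fit(ds,name,p0,z0=0):
    H=[maskhull(d,name,p0,z0) for d in ds]
    def cost(p):
        P=place(p,M[name]); P[:,2]+=z0
        return sum(1-iou(hull(project(d,P)),k) for d,k in zip(ds,H))
    best=min((minimize(cost,[p0[0]+dx,p0[1],p0[2]+a],method="Nelder-Mead",options=dict(initial_simplex=np.array(p0)+[dx,0,a]+np.array([[0,0,0],[8,0,0],[0,8,0],[0,0,.15]]))) for a in(-.2,0,.2) for dx in(-5,5)),key=lambda r:r.fun)
    return best.x,1-best.fun/len(ds)
E
cat > m0.py <<'E'
from fit import *
G={"panel_large":(630,222,0.05),"panel_small":(441,17,0.),"panel_long":(507,415,-.12),"panel_round":(397,-254,.4),
"frame_large":(650,5,-.25),"frame_small":(497,-447,.1),"frame_long":(393,230,-.25),"frame_round":(648,-258,0)}
T=optics.get_image("top"); Sd=optics.get_image("side")
for n,p in G.items():
    for tag,ds in(("both",[T,Sd]),("top",[T]),("side",[Sd])):
        r,s=fit(ds,n,p); print(n,tag,r.round(1)[:2],round(r[2],3),round(s,3))
E
python3 m0.py
```

```text
panel_large both [631.1 223.6] 0.111 0.89
panel_large top [631.1 223.5] 0.112 0.986
panel_large side [630.5 227.9] 0.099 0.799
panel_small both [442.6  15.7] 0.117 0.797
panel_small top [443.2  15.8] 0.106 0.97
panel_small side [441.3  18.7] 0.052 0.631
panel_long both [506.7 416.8] -0.182 0.899
panel_long top [506.7 416.6] -0.175 0.975
panel_long side [507.1 421.6] -0.193 0.83
panel_round both [ 397.  -253.7] 0.696 0.939
panel_round top [ 397.1 -253.8] 0.699 0.974
panel_round side [ 396.8 -251.3] 0.252 0.909
frame_large both [648.2   2.4] -0.244 0.969
frame_large top [649.    3.3] -0.239 0.977
frame_large side [6.471e+02 6.000e-01] -0.24 0.972
frame_small both [ 498.9 -445.5] 0.098 0.948
frame_small top [ 499.3 -444.5] 0.097 0.978
frame_small side [ 497.5 -448.5] 0.086 0.954
frame_long both [385.9 229. ] -0.287 0.963
frame_long top [386.8 229.9] -0.286 0.975
frame_long side [384.7 227.6] -0.274 0.967
frame_round both [ 646.7 -258.3] -0.194 0.96
frame_round top [ 647.1 -257.1] 0.136 0.982
frame_round side [ 645.  -261.9] -0.157 0.96
```

```bash
python3 - <<'E'
from fit import *
d=optics.get_image("top"); h=masks(d)
for n,p in {"panel_round":(397.1,-253.8,.4),"panel_large":(631.1,223.5,.11),"panel_small":(443.2,15.8,.106),"panel_long":(506.7,416.6,-.175)}.items():
    q=hull(project(d,place(p,M[n]+[0,0,0]))); c=q.mean(0); q=c+(q-c)*.92
    roi=np.zeros(h.shape[:2],np.uint8); cv2.fillConvexPoly(roi,((q+.5)*S-.5).round().astype(np.int32),1)
    m=((h[...,1]>=125)|(h[...,2]<=110))&(roi>0); m=cv2.morphologyEx(m.astype(np.uint8),cv2.MORPH_OPEN,np.ones((5,5)))
    k,l,st,_=cv2.connectedComponentsWithStats(m); i=1+st[1:,4].argmax()
    H=hull((np.argwhere(l==i)[:,::-1]+.5)/S-.5)
    cost=lambda x:1-iou(hull(project(d,place(x,M["strip"]))),H)
    b=min((minimize(cost,[p[0],p[1],p[2]+a],method="Nelder-Mead",options=dict(initial_simplex=np.array([p[0],p[1],p[2]+a])+np.array([[0,0,0],[6,0,0],[0,6,0],[0,0,.2]]))) for a in(-.3,0,.3)),key=lambda r:r.fun)
    print(n,b.x.round(3),1-b.fun)
E
cat > go.py <<'E'
# prints the shift (tool axes, shares of 0.1 m) and twist (share of 180 deg) to x y z yaw
import sys; from h import *
from scipy.spatial.transform import Rotation as R
s=readout.read_state(); a=[float(v) for v in sys.argv[1:]]
r=R.from_euler("xyz",s["tool_rot"]); d=r.inv().apply(np.array(a[:3])-s["eef_pos"])/100
dy=(a[3]-s["tool_rot"][2]+np.pi/2)%np.pi-np.pi/2
g=r.inv()*R.from_euler("xyz",[np.pi,0,s["tool_rot"][2]+dy])
print("pos",s["eef_pos"].round(1),"shift",d.round(3),"twist",(g.as_rotvec()/np.pi).round(4),"w",round(s["width"],1),"f",s["force"].round(1),"t",round(s["clock"],2))
E
python3 go.py 506.7 416.6 90 -0.175; python3 go.py 631.1 223.5 90 0.11
```

```text
panel_round [ 396.503 -253.7      0.487] 0.9214282361643831
panel_large [6.29624e+02 2.22531e+02 1.18000e-01] 0.889901364638131
panel_small [4.42109e+02 1.47700e+01 1.15000e-01] 0.9073727938475499
panel_long [ 5.07399e+02  4.16473e+02 -1.72000e-01] 0.9607812583924548
pos [289.6 581.9 231.3] shift [-2.68  -0.513  1.413] twist [-0.     -0.     -0.0913] w 85.4 f [-0.2  0.8  0.2] t 1.35
pos [289.6 581.9 231.3] shift [-4.655 -1.687  1.413] twist [ 0.    -0.    -0.182] w 85.4 f [-0.2  0.8  0.2] t 1.35
```

```bash
python3 -m jog '{"claw":[0.6,0.6,0.6,0.6,0.6,0.6,0.6,0.6,0.6,0.6],"xyz":[[-0.45,-0.085,0.235],[-0.45,-0.085,0.235],[-0.45,-0.085,0.235],[-0.45,-0.085,0.235],[-0.45,-0.085,0.235],[-0.43,-0.085,0.235],[0,0,0],[0,0,0],[0,0,0],[0,0,0]],"twist":[[0,0,0],[0,0,0],[0,0,0],[0,0,0],[0,0,0],[0,0,0],[0,0,-0.045],[0,0,-0.045],[0,0,0],[0,0,0]]}'; python3 go.py 507 416.6 14 -0.174
```

```text
clock: 2.6
eef_pos: [506.8, 417.0, 90.4]
tool_rot: [3.141, 0.0, 2.96]
force: [0.2, -0.8, 0.0]
width: 51.4
gripper_force: 0.0
pos [506.8 417.   90.4] shift [-0.002 -0.003  0.764] twist [ 0.0001  0.     -0.0023] w 51.4 f [ 0.2 -0.8  0. ] t 2.6
```

```bash
python3 -m jog '{"claw":[0.6,0.6,0.6,0.6,0,0,0,0,0,0],"xyz":[[0,0,0.3],[0,0,0.3],[0,0,0.16],[0,0,0],[0,0,0],[0,0,0],[0,0,0],[0,0,0],[0,0,-0.1],[0,0,-0.3]],"twist":[[0,0,0],[0,0,0],[0,0,0],[0,0,0],[0,0,0],[0,0,0],[0,0,0],[0,0,0],[0,0,0],[0,0,0]]}'; python3 go.py 386.3 229.3 110 -0.285
```

```text
clock: 3.85
eef_pos: [505.5, 415.7, 53.5]
tool_rot: [-3.138, -0.003, 2.963]
force: [0.6, 0.4, 0.2]
width: 18.9
gripper_force: 58.9
pos [505.5 415.7  53.5] shift [ 0.842 -2.048 -0.557] twist [-0.0011 -0.0008  0.0337] w 18.9 f [0.6 0.4 0.2] t 3.85
```

```bash
python3 -m jog '{"claw":[0,0,0,0,0,0,0,0,0,0,0],"xyz":[[0,0,-0.28],[0,0,-0.28],[0.14,-0.34,0],[0.14,-0.34,0],[0.14,-0.34,0],[0.14,-0.34,0],[0.14,-0.34,0],[0.14,-0.35,0],[0,0,0],[0,0,0],[0,0,0]],"twist":[[0,0,0],[0,0,0],[0,0,0],[0,0,0],[0,0,0],[0,0,0],[0,0,0],[0,0,0],[0,0,0.034],[0,0,0],[0,0,0]]}'; python3 go.py 386.3 229.3 45 -0.285
python3 - <<'E'
from h import *
for n in("top","side"):
    d=optics.get_image(n); c=project(d,[386,229,50])[0].astype(int); x,y=np.maximum(c-[50,45],0)
    k=d["color"][y:y+90,x:x+100,::-1]; 
    globals()[n]=cv2.resize(k,(400,360),interpolation=cv2.INTER_CUBIC)
cv2.imwrite("pics/long1.png",np.hstack([top,side]))
E
```

```text
clock: 5.22
eef_pos: [388.0, 230.7, 110.6]
tool_rot: [3.141, 0.001, 2.858]
force: [0.9, 0.4, -0.3]
width: 19.0
gripper_force: 58.9
pos [388.  230.7 110.6] shift [ 0.013 -0.019  0.656] twist [0.0003 0.0002 0.0004] w 19.0 f [ 0.9  0.4 -0.3] t 5.22
```

View pics/long1.png

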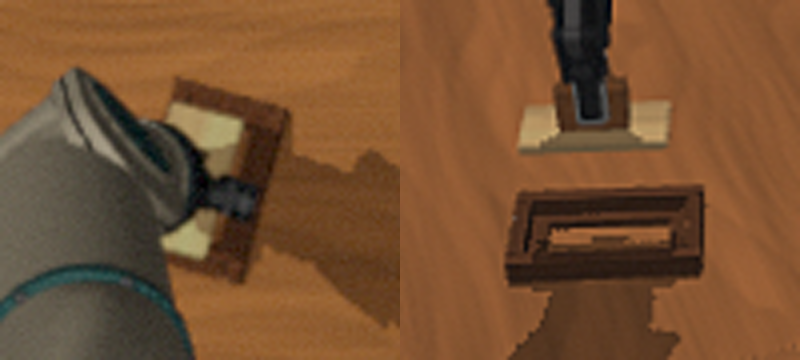

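```bash
python3 -m jog '{"claw":[0,0,0,0,0,0,0],"xyz":[[0.015,-0.02,0.3],[0,0,0.3],[0,0,0.15],[0,0,0.08],[0,0,0.04],[0,0,0],[0,0,0]],"twist":[[0,0,0],[0,0,0],[0,0,0],[0,0,0],[0,0,0],[0,0,0],[0,0,0]]}'; python3 go.py 386.3 229.3 20.8 -0.285
```

```text
clock: 6.2
eef_pos: [386.0, 228.9, 23.7]
tool_rot: [-3.141, -0.0, 2.856]
force: [-0.8, 0.6, -0.6]
width: 18.9
gripper_force: 59.1
pos [386.  228.9  23.7] shift [-0.002  0.005  0.029] twist [-0.0001 -0.0001 -0.0002] w 18.9 f [-0.8  0.6 -0.6] t 6.2
```

```bash
python3 -m jog '{"claw":[0,0,0.4,0.4,0.4,0.4,0.4,0.5,0.6],"xyz":[[0,0,0.03],[0,0,0],[0,0,0],[0,0,0],[0,0,0],[0,0,-0.1],[0,0,-0.3],[0,0,-0.4],[0,0,0]],"twist":[[0,0,0],[0,0,0],[0,0,0],[0,0,0],[0,0,0],[0,0,0],[0,0,0],[0,0,0],[0,0,0]]}'; python3 go.py 630.5 223.3 100 0.113;  python3 - <<'E'
from h import *
d=optics.get_image("side"); c=project(d,[386,229,20])[0].astype(int); x,y=c-[50,45]
cv2.imwrite("pics/long2.png",cv2.resize(d["color"][y:y+90,x:x+100,::-1],(400,360),interpolation=cv2.INTER_CUBIC))
E
```

```text
clock: 7.32
eef_pos: [387.4, 229.7, 103.2]
tool_rot: [3.138, 0.003, 2.855]
force: [0.1, 0.3, 0.4]
width: 51.0
gripper_force: 0.0
pos [387.4 229.7 103.2] shift [-2.35   0.626  0.042] twist [ 0.0011  0.0012 -0.1272] w 51.0 f [0.1 0.3 0.4] t 7.33
```

View pics/long2.png

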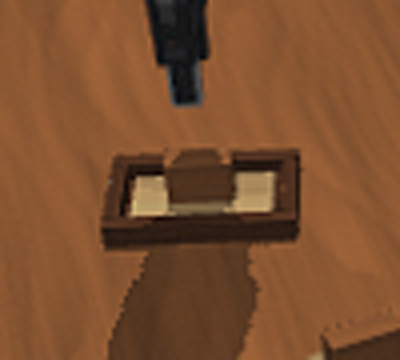

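The long panel lies inside its frame (crop 130–275, 170–215). Next is the large panel.

```bash
python3 -m jog '{"claw":[0.6,0.6,0.6,0.6,0.6,0.6,0.6,0.6,0.6,0.6,0.6],"xyz":[[-0.4,0.1,0],[-0.4,0.1,0],[-0.4,0.1,0],[-0.4,0.11,0],[-0.4,0.11,0],[-0.35,0.11,0.04],[0,0,0],[0,0,0],[0,0,0],[0,0,0],[0,0,0]],"twist":[[0,0,0],[0,0,0],[0,0,0],[0,0,0],[0,0,0],[0,0,0],[0,0,-0.042],[0,0,-0.042],[0,0,-0.042],[0,0,0],[0,0,0]]}'; python3 go.py 630.5 223.3 14 0.113
```

```text
clock: 8.75
eef_pos: [628.7, 222.7, 95.7]
tool_rot: [-3.141, -0.002, -3.034]
force: [0.9, 0.5, 0.1]
width: 51.3
gripper_force: 0.0
pos [628.7 222.7  95.7] shift [-0.02   0.004  0.817] twist [-0.0002 -0.0005 -0.0016] w 51.3 f [0.9 0.5 0.1] t 8.75
```

```bash
python3 -m jog '{"claw":[0.6,0.6,0.6,0.6,0,0,0,0,0,0,0,0],"xyz":[[-0.02,0,0.35],[0,0,0.3],[0,0,0.165],[0,0,0],[0,0,0],[0,0,0],[0,0,0],[0,0,0],[0,0,-0.1],[0,0,-0.3],[0,0,-0.5],[0,0,0]],"twist":[[0,0,-0.002],[0,0,0],[0,0,0],[0,0,0],[0,0,0],[0,0,0],[0,0,0],[0,0,0],[0,0,0],[0,0,0],[0,0,0],[0,0,0]]}'; python3 go.py 648.3 2.5 100 -0.242
```

```text
clock: 10.25
eef_pos: [633.7, 224.9, 109.8]
tool_rot: [3.139, 0.007, -3.026]
force: [-0.1, -0.6, -0.4]
width: 18.5
gripper_force: 59.3
pos [633.7 224.9 109.8] shift [ 0.112 -2.226  0.091] twist [0.0013 0.0021 0.1139] w 18.5 f [-0.1 -0.6 -0.4] t 10.25
```

```bash
python3 -m jog '{"claw":[0,0,0,0,0,0,0,0,0,0,0],"xyz":[[0.02,-0.37,0],[0.02,-0.37,0],[0.02,-0.37,0],[0.02,-0.37,0],[0.02,-0.37,0],[0.02,-0.37,0],[0,0,0],[0,0,0],[0,0,0],[0,0,0],[0,0,0]],"twist":[[0,0,0],[0,0,0],[0,0,0],[0,0,0],[0,0,0],[0,0,0],[0,0,0.057],[0,0,0.057],[0,0,0],[0,0,0],[0,0,0]]}'; python3 go.py 648.3 2.5 24 -0.242
python3 - <<'E'
from h import *
d=optics.get_image("side"); c=project(d,[648,3,50])[0].astype(int); x,y=c-[50,45]
cv2.imwrite("pics/large1.png",cv2.resize(d["color"][y:y+90,x:x+100,::-1],(400,360),interpolation=cv2.INTER_CUBIC))
E
```

```text
clock: 11.62
eef_pos: [644.7, 1.4, 104.8]
tool_rot: [-3.141, -0.001, 2.902]
force: [-0.7, -0.3, -0.3]
width: 18.9
gripper_force: 59.3
pos [644.7   1.4 104.8] shift [-0.033  0.02   0.808] twist [-0.0001 -0.0003  0.0006] w 18.9 f [-0.7 -0.3 -0.3] t 11.62
```

View pics/large1.png

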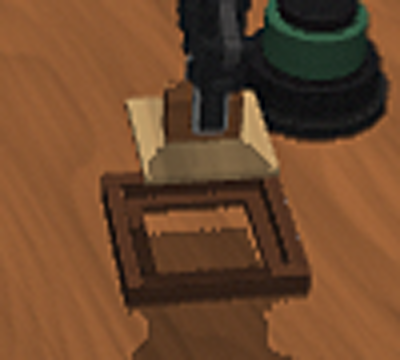

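Run:
```python
from fit import *
d=optics.get_image("side")
for z in (90.6,):
    p,s=fit([d],"panel_large",(644.7,1.4,-.24),z); print(p.round(3),s)
    h=maskhull(d,"panel_large",(644.7,1.4,-.24),z); c=project(d,[648,3,50])[0].astype(int)-[50,45]
    im=cv2.resize(d["color"][c[1]:c[1]+90,c[0]:c[0]+100,::-1],(400,360),interpolation=cv2.INTER_CUBIC)
    cv2.polylines(im,[((h-c+.5)*4).round().astype(int)],True,(0,0,255)); q=hull(project(d,place((645,1.4,-.24),M["panel_large"])+[0,0,z])); cv2.polylines(im,[((q-c+.5)*4).round().astype(int)],True,(255,0,0))
    cv2.imwrite("pics/large2.png",im)
```

```text
[ 6.42336e+02  2.16900e+00 -2.40000e-01] 0.9204164649851037
```

View pics/large2.png

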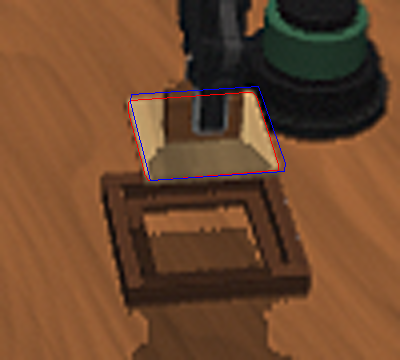

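```bash
python3 -m jog '{"claw":[0,0,0,0,0,0,0],"xyz":[[-0.055,0.008,0.3],[0,0,0.3],[0,0,0.12],[0,0,0.05],[0,0,0.04],[0,0,0],[0,0,0]],"twist":[[0,0,0],[0,0,0],[0,0,0],[0,0,0],[0,0,0],[0,0,0],[0,0,0]]}'; python3 go.py 650.2 0.9 20.8 -0.242
```

```text
clock: 12.6
eef_pos: [650.9, 0.7, 24.7]
tool_rot: [-3.142, 0.001, 2.9]
force: [0.0, -0.2, -0.4]
width: 18.9
gripper_force: 59.3
pos [650.9   0.7  24.7] shift [0.007 0.    0.039] twist [-0.      0.0002  0.    ] w 18.9 f [ 0.  -0.2 -0.4] t 12.6
```

```bash
python3 -m jog '{"claw":[0,0,0.4,0.4,0.4,0.4,0.4,0.5,0.6],"xyz":[[0.007,0,0.038],[0,0,0],[0,0,0],[0,0,0],[0,0,0],[0,0,-0.1],[0,0,-0.3],[0,0,-0.4],[0,0,0]],"twist":[[0,0,0],[0,0,0],[0,0,0],[0,0,0],[0,0,0],[0,0,0],[0,0,0],[0,0,0],[0,0,0]]}'; python3 go.py 442.6 15.3 90 0.111;  python3 - <<'E'
from h import *
d=optics.get_image("side"); c=project(d,[648,3,20])[0].astype(int); x,y=c-[50,45]
cv2.imwrite("pics/large3.png",cv2.resize(d["color"][y:y+90,x:x+100,::-1],(400,360),interpolation=cv2.INTER_CUBIC))
E
```

```text
clock: 13.72
eef_pos: [652.4, 1.5, 104.2]
tool_rot: [3.139, 0.006, 2.9]
force: [0.5, 0.1, -0.4]
width: 51.1
gripper_force: 0.0
pos [652.4   1.5 104.2] shift [ 2.071 -0.37   0.129] twist [ 0.0003  0.0021 -0.1124] w 51.1 f [ 0.5  0.1 -0.4] t 13.72
```

View pics/large3.png

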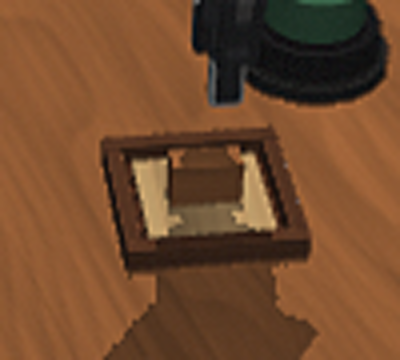

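The large panel lies down in its pocket (crop 135–280, 155–235). On to the small one.

```bash
python3 -m jog '{"claw":[0.6,0.6,0.6,0.6,0.6,0.6,0.6,0.6,0.6,0.6],"xyz":[[0.35,-0.06,0],[0.35,-0.06,0],[0.35,-0.06,0],[0.35,-0.06,0.02],[0.35,-0.065,0.04],[0.32,-0.065,0.04],[0,0,0],[0,0,0],[0,0,0],[0,0,0]],"twist":[[0,0,0],[0,0,0],[0,0,0],[0,0,0],[0,0,0],[0,0,0],[0,0,-0.056],[0,0,-0.056],[0,0,0],[0,0,0]]}'; python3 go.py 442.6 15.3 14 0.111
```

```text
clock: 15.02
eef_pos: [439.6, 14.4, 90.0]
tool_rot: [-3.142, -0.001, -3.035]
force: [-0.7, -0.1, 0.9]
width: 51.4
gripper_force: 0.0
pos [439.6  14.4  90. ] shift [-0.031  0.006  0.76 ] twist [-0.     -0.0004 -0.0013] w 51.4 f [-0.7 -0.1  0.9] t 15.03
```

```bash
python3 -m jog '{"claw":[0.6,0.6,0.6,0.6,0,0,0,0,0,0,0,0],"xyz":[[-0.03,0.006,0.3],[0,0,0.3],[0,0,0.16],[0,0,0],[0,0,0],[0,0,0],[0,0,0],[0,0,0],[0,0,-0.1],[0,0,-0.4],[0,0,-0.5],[0,0,0]],"twist":[[0,0,-0.001],[0,0,0],[0,0,0],[0,0,0],[0,0,0],[0,0,0],[0,0,0],[0,0,0],[0,0,0],[0,0,0],[0,0,0],[0,0,0]]}'; python3 go.py 498.7 -445.8 110 0.095
```

```text
clock: 16.52
eef_pos: [444.8, 15.5, 117.6]
tool_rot: [-3.142, 0.006, -3.03]
force: [0.0, -0.5, -0.5]
width: 19.2
gripper_force: 59.2
pos [444.8  15.5 117.6] shift [-0.02  -4.645  0.076] twist [0.     0.0019 0.0053] w 19.2 f [ 0.  -0.5 -0.5] t 16.52
```

```bash
python3 -m jog '{"claw":[0,0,0,0,0,0,0,0,0,0,0,0],"xyz":[[0,-0.46,0],[0,-0.46,0],[0,-0.46,0],[0,-0.46,0],[0,-0.46,0],[0,-0.46,0],[0,-0.46,0],[0,-0.46,0],[0,-0.46,0],[-0.02,-0.5,0.0],[0,0,0],[0,0,0]],"twist":[[0,0,0],[0,0,0],[0,0,0],[0,0,0],[0,0,0],[0,0,0],[0,0,0],[0,0,0],[0,0,0],[0,0,0.005],[0,0,0],[0,0,0]]}'; python3 go.py 498.7 -445.8 24 0.095
python3 - <<'E'
from fit import *
d=optics.get_image("side"); s=readout.read_state(); e=s["eef_pos"]; z=e[2]-14
p,q=fit([d],"panel_small",(e[0],e[1],.095),z); print(p.round(3),q)
h=maskhull(d,"panel_small",(e[0],e[1],.095),z); c=project(d,[498,-445,60])[0].astype(int)-[50,45]
im=cv2.resize(d["color"][c[1]:c[1]+90,c[0]:c[0]+100,::-1],(600,540),interpolation=cv2.INTER_CUBIC)
cv2.polylines(im,[((h-c+.5)*6).round().astype(int)],True,(0,0,255)); q=hull(project(d,place((e[0],e[1],.095),M["panel_small"])+[0,0,z])); cv2.polylines(im,[((q-c+.5)*6).round().astype(int)],True,(255,0,0))
cv2.imwrite("pics/small1.png",im)
E
```

```text
clock: 18.02
eef_pos: [496.4, -444.2, 113.3]
tool_rot: [3.139, -0.002, -3.044]
force: [0.4, 0.6, -0.3]
width: 18.9
gripper_force: 59.3
pos [ 496.4 -444.2  113.3] shift [-0.023 -0.02   0.893] twist [ 0.0007 -0.0006  0.0008] w 18.9 f [ 0.4  0.6 -0.3] t 18.02
[ 4.94828e+02 -4.42084e+02  5.90000e-02] 0.47244153589296645
```

View pics/small1.png

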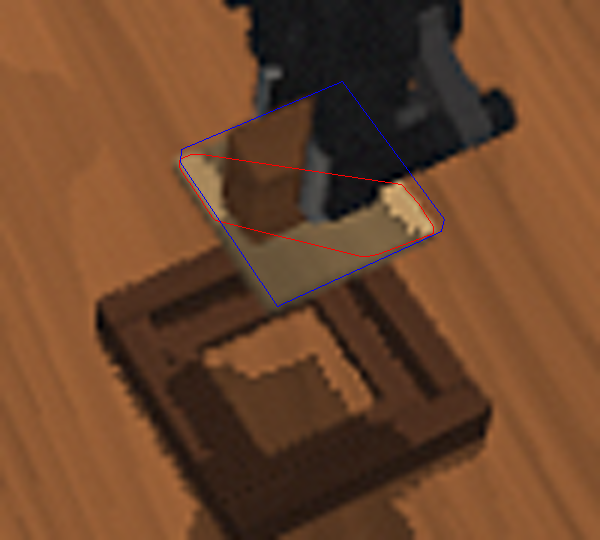

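```bash
python3 -m jog '{"claw":[0,0,0,0,0,0,0],"xyz":[[-0.034,-0.026,0.35],[0,0,0.3],[0,0,0.15],[0,0,0.05],[0,0,0.04],[0,0,0],[0,0,0]],"twist":[[0,0,0.001],[0,0,0],[0,0,0],[0,0,0],[0,0,0],[0,0,0],[0,0,0]]}'; python3 go.py 500 -446.5 20.8 0.095
```

```text
clock: 18.95
eef_pos: [501.2, -448.0, 26.2]
tool_rot: [-3.141, 0.0, -3.048]
force: [-0.0, 0.8, -0.6]
width: 19.0
gripper_force: 59.3
pos [ 501.2 -448.    26.2] shift [0.01  0.016 0.054] twist [-0.0003  0.0001 -0.0003] w 19.0 f [-0.   0.8 -0.6] t 18.95
```

```bash
python3 -m jog '{"claw":[0,0,0.4,0.4,0.4,0.4,0.4,0.5,0.6],"xyz":[[0.01,0.015,0.052],[0,0,0],[0,0,0],[0,0,0],[0,0,0],[0,0,-0.1],[0,0,-0.3],[0,0,-0.4],[0,0,0]],"twist":[[0,0,0],[0,0,0],[0,0,0],[0,0,0],[0,0,0],[0,0,0],[0,0,0],[0,0,0],[0,0,0]]}'; python3 go.py 396.9 -253.7 90 0.487;  python3 - <<'E'
from h import *
d=optics.get_image("side"); c=project(d,[499,-446,20])[0].astype(int); x,y=c-[50,45]
cv2.imwrite("pics/small2.png",cv2.resize(d["color"][y:y+90,x:x+100,::-1],(400,360),interpolation=cv2.INTER_CUBIC))
E
```

```text
clock: 20.08
eef_pos: [502.3, -447.3, 104.5]
tool_rot: [-3.137, 0.005, -3.047]
force: [0.3, -0.0, -0.6]
width: 51.0
gripper_force: 0.0
pos [ 502.3 -447.3  104.5] shift [0.868 2.027 0.131] twist [-0.0018  0.0013 -0.1251] w 51.0 f [ 0.3 -0.  -0.6] t 20.07
```

View pics/small2.png

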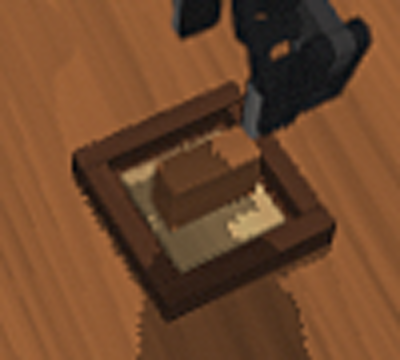

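The small panel lies flat in its pocket (crop 125–285, 135–270). The round one is next.

```bash
python3 -m jog '{"claw":[0.6,0.6,0.6,0.6,0.6,0.6,0.6,0.6,0.6,0.6,0.6],"xyz":[[0.14,0.34,0],[0.14,0.34,0],[0.14,0.34,0],[0.14,0.34,0.03],[0.14,0.34,0.03],[0.14,0.32,0.04],[0,0,0],[0,0,0],[0,0,0],[0,0,0],[0,0,0]],"twist":[[0,0,0],[0,0,0],[0,0,0],[0,0,0],[0,0,0],[0,0,0],[0,0,-0.042],[0,0,-0.042],[0,0,-0.041],[0,0,0],[0,0,0]]}'; python3 go.py 396.9 -253.7 14 0.487
```

```text
clock: 21.5
eef_pos: [396.7, -252.9, 89.9]
tool_rot: [3.141, -0.001, -2.657]
force: [-0.7, 0.6, -1.2]
width: 51.4
gripper_force: 0.0
pos [ 396.7 -252.9   89.9] shift [ 0.001 -0.008  0.759] twist [ 0.0002 -0.0003 -0.0007] w 51.4 f [-0.7  0.6 -1.2] t 21.5
```

```bash
python3 -m jog '{"claw":[0.6,0.6,0.6,0.6,0,0,0,0,0,0,0,0],"xyz":[[0,-0.008,0.3],[0,0,0.3],[0,0,0.16],[0,0,0],[0,0,0],[0,0,0],[0,0,0],[0,0,0],[0,0,-0.1],[0,0,-0.4],[0,0,-0.5],[0,0,0]],"twist":[[0,0,0],[0,0,0],[0,0,0],[0,0,0],[0,0,0],[0,0,0],[0,0,0],[0,0,0],[0,0,0],[0,0,0],[0,0,0],[0,0,0]]}'; python3 go.py 646.7 -258.5 110 0.487
```

```text
clock: 23.0
eef_pos: [399.4, -254.6, 117.5]
tool_rot: [-3.136, 0.003, -2.655]
force: [-0.1, -0.8, -1.8]
width: 19.0
gripper_force: 58.9
pos [ 399.4 -254.6  117.5] shift [-2.168 -1.19   0.088] twist [-0.0017  0.001  -0.0002] w 19.0 f [-0.1 -0.8 -1.8] t 23.0
```

```bash
python3 -m jog '{"claw":[0,0,0,0,0,0,0,0,0,0],"xyz":[[-0.36,-0.2,0],[-0.36,-0.2,0],[-0.36,-0.2,0],[-0.36,-0.2,0],[-0.36,-0.2,0],[-0.38,-0.2,0],[0,0,0],[0,0,0],[0,0,0],[0,0,0]],"twist":[[0,0,0],[0,0,0],[0,0,0],[0,0,0],[0,0,0],[0,0,0],[0,0,0],[0,0,0],[0,0,0],[0,0,0]]}'; python3 go.py 646.7 -258.5 24 0.487
python3 - <<'E'
from fit import *
d=optics.get_image("side"); s=readout.read_state(); e=s["eef_pos"]; z=e[2]-14
p0=(e[0],e[1],.487)
p,q=fit([d],"panel_round",p0,z); print(p.round(3),q)
c=project(d,[647,-258,60])[0].astype(int)-[50,45]
im=cv2.resize(d["color"][c[1]:c[1]+90,c[0]:c[0]+100,::-1],(600,540),interpolation=cv2.INTER_CUBIC)
for k,o,col in (("panel_round",z,(255,0,0)),("strip",z,(0,255,0))):
    q=hull(project(d,place(p0,M[k])+[0,0,o])); cv2.polylines(im,[((q-c+.5)*6).round().astype(int)],True,col)
cv2.imwrite("pics/round1.png",im)
E
```

```text
clock: 24.25
eef_pos: [645.3, -258.4, 114.1]
tool_rot: [-3.142, -0.001, -2.655]
force: [-0.1, -0.7, -0.9]
width: 19.2
gripper_force: 58.9
pos [ 645.3 -258.4  114.1] shift [-0.013 -0.007  0.901] twist [-0.     -0.0005 -0.0002] w 19.2 f [-0.1 -0.7 -0.9] t 24.25
[ 6.45594e+02 -2.55196e+02  4.50000e-01] 0.7806398398807753
```

View pics/round1.png

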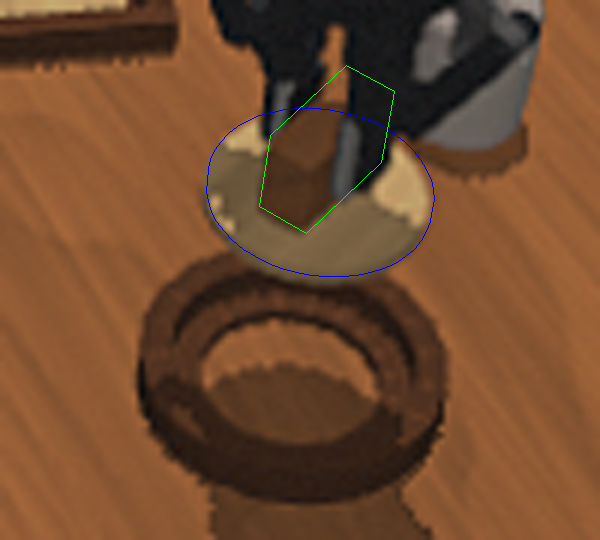

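```bash
python3 -m jog '{"claw":[0,0,0,0,0,0,0],"xyz":[[-0.008,-0.021,0.35],[0,0,0.3],[0,0,0.15],[0,0,0.06],[0,0,0.04],[0,0,0],[0,0,0]],"twist":[[0,0,0],[0,0,0],[0,0,0],[0,0,0],[0,0,0],[0,0,0],[0,0,0]]}'; python3 go.py 647 -259.7 20.8 0.487
```

```text
clock: 25.18
eef_pos: [648.4, -259.4, 24.9]
tool_rot: [-3.141, 0.0, -2.655]
force: [0.9, -1.2, -0.3]
width: 18.8
gripper_force: 58.9
pos [ 648.4 -259.4   24.9] shift [0.014 0.004 0.041] twist [-0.0003  0.0001 -0.    ] w 18.8 f [ 0.9 -1.2 -0.3] t 25.18
```

Now release, rise, and check all four.

```bash
python3 -m jog '{"claw":[0,0,0.4,0.4,0.4,0.4,0.4,0.5,0.6,0.6,0.6,0.6],"xyz":[[0.01,0.004,0.04],[0,0,0],[0,0,0],[0,0,0],[0,0,0],[0,0,-0.1],[0,0,-0.3],[0,0,-0.5],[0.35,0.3,-0.3],[0.35,0.3,-0.3],[0.35,0.3,0],[0,0,0]],"twist":[[0,0,0],[0,0,0],[0,0,0],[0,0,0],[0,0,0],[0,0,0],[0,0,0],[0,0,0],[0,0,0],[0,0,0],[0,0,0],[0,0,0]]}'
python3 - <<'E'
from h import *
d=optics.get_image("top"); s=optics.get_image("side"); im=[]
for q in((648,3),(387,229),(499,-446),(647,-259)):
    col=[]
    for v in(d,s):
        x,y=np.maximum(project(v,[*q,12])[0].astype(int)-[33,37],0); x,y=min(x,560-67),min(y,420-75)
        col.append(cv2.resize(v["color"][y:y+75,x:x+67,::-1],(200,225),interpolation=cv2.INTER_CUBIC))
    im.append(np.vstack(col))
cv2.imwrite("pics/end.png",np.hstack(im))
E
```

```text
clock: 26.68
eef_pos: [508.3, -228.9, 171.0]
tool_rot: [-3.141, -0.004, -2.654]
force: [-0.2, -0.3, -0.4]
width: 51.3
gripper_force: 0.0
```

View pics/end.png

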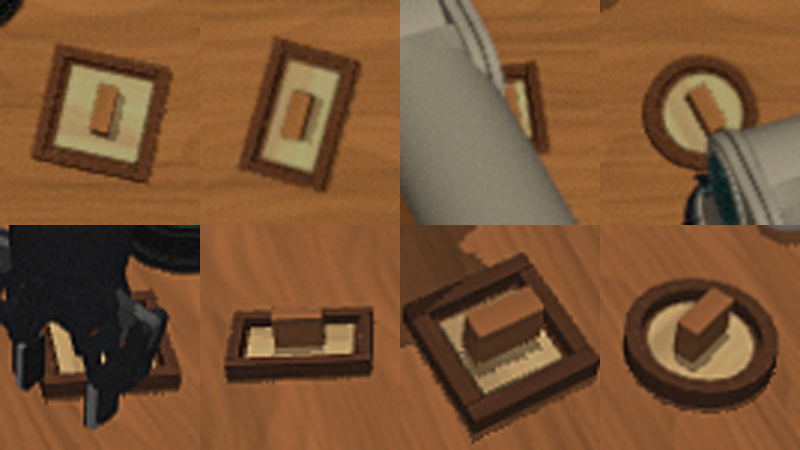

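The picture shows all four panels down inside their own frames, strips up and well centred: large at (105,110), long at (300,115), small at (505,330) and round at (700,335). The gripper is clear of them.

```bash
python3 -m jog '{"claw":[0.6,0.6,0.6],"xyz":[[0,0,0],[0,0,0],[0,0,0]],"twist":[[0,0,0],[0,0,0],[0,0,0]]}'; python3 -c "
from cell import order; print(order.finish_job())"
```

```text
clock: 27.15
eef_pos: [512.5, -228.7, 169.9]
tool_rot: [3.141, -0.0, -2.654]
force: [0.1, -1.0, -0.3]
width: 51.2
gripper_force: 0.0
the job is handed in; nothing more can be done
None
```

All four panels are in their own frames, strips up; the final pictures show them seated and centred, and I handed the job in at about 27 s, though the hand-in returned no verdict.

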